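Tip up a brake shim and lay it on the pad

TASK

Press the shim's end that hangs over the hollow of its orange rest down into the hollow, and draw it back if needed, so that the shim's other end tips up and stays up by itself when you let go. Then take the shim by its sides at the raised end, lift it out, and lay it flat, centred and square along the back of the brake pad in the stand; leave the other things on the bench where they are.

Things in the scene. Friction and masses are not known exactly. Their poses are not given: they have to be found in the camera images.
- shim_mid (a point): Centre of the shim: a bright zinc-plated flat steel plate, grey patch on top, 100 mm long (x) x 36 mm wide (y) x 3 mm thick (z, up at the start), 60 to 120 g, slick (friction 0.2 on the rest). It starts level in the rest's pocket, its top flush with the side walls, so its edges are out of reach; its -x end (nearer the robot) hangs over the hollow, its middle 6 mm to the shelf side of the ridge.
- rest: Orange plastic block fixed to the bench, 135 mm long (x from -71 to +64 mm) x 80 mm wide (y) x 48 mm high; origin on the bench under the shim's middle at the start; +x points away from the robot within 0.4 rad. Its +x half is a level shelf 45 mm above the bench, in a pocket 39 mm wide, 3 mm deep, closed at x = +51.5 mm. Its -x half is the dark hollow, 54 mm wide between 48 mm high walls.
- ridge (a point): Middle of the ridge (a straight edge along y) between shelf and hollow, 45 mm above the bench; axes as the rest's. From it the hollow's floor slopes down at 32 degrees towards -x. About 1 N pressed down on the shim 10 to 40 mm on the hollow's side rocks it about the ridge until it lies along the slope; it then slides, or is drawn, down to the stop.
- pad_back (a point): Centre of the upward-facing back of the brake pad: a flat dark red steel plate, 110 mm long (x) x 48 mm wide (y), 50 mm above the bench, with ears at its ends (to x = +-67 mm, same height), z up. It is fixed in a grey stand (150 x 90 x 12 mm foot plate) bolted to the bench; nothing rises above the pad's back. The shim belongs on it with its length along x, either way round, either face up.
- bearing: Steel bearing ring, 58 mm across, 18 mm high, loose; origin at its underside's centre. Bystander.
- seal: Black rubber-coated seal ring, 68 mm across, 8 mm high, loose. Bystander.
- dustcap: Aluminium dust cap, 54 mm across, 28 mm high. Bystander.
- screwdriver: Red-handled screwdriver lying on the bench. Bystander.
- locknut: Brass ring nut, 40 mm across, 12 mm high. Bystander.
- stop (a point): Foot of the slope, where the shim's lower end comes to rest against a stop, 62 mm down the slope from the ridge (12 mm above the bench; stop 22 mm high). Having slid there (18 mm) the shim stays tipped at 32 degrees, its middle 12 mm down-slope of the ridge, its +x end 38 mm beyond the ridge and about 20 mm above the shelf. If it slid less than about 8 mm it falls back level when let go.
Not all that is in view belongs to the job. What is shaped like the part that bears shim_mid but blue, brown or yellow is not meant.

How it is judged:
On the way, in this order (a step that is already met when the one before it is completed fails the run):
1. the shim stands tipped in its rest, one end in the hollow and the other raised, with nothing holding it (angle between shim_mid's own z axis and vertical between 0.4 and 0.75 rad and distance between shim_mid and ridge below 0.03 m and contact force between the fingers and shim below 0.05 N and contact force between rest and shim above 0.1 N and linear speed of shim below 0.02 m/s), for 0.3 s.
2. the shim has been lifted out of the rest in the fingers (height (world z) of shim_mid above 0.075 m and contact force between the fingers and shim above 0.5 N and contact force between rest and shim below 0.05 N), for 0.1 s.
At the end, for the whole second after the job is handed in: The shim lies flat (within 3 degrees) and at rest on the back of the brake pad, its middle within 10 mm along and 8 mm across of the pad's middle and its length within 8 degrees of the pad's (x of shim_mid in the frame of pad_back between -0.01 and 0.01 m and y of shim_mid in the frame of pad_back between -0.008 and 0.008 m and z of shim_mid in the frame of pad_back between -0.001 and 0.004 m and angle between the x axis of shim_mid and the x axis of pad_back, either way round below 0.14 rad and angle between the z axis of shim_mid and the z axis of pad_back, either way round below 0.05 rad and contact force between shim and padstand above 0.1 N and linear speed of shim below 0.01 m/s); the robot touches nothing.
It fails at once if a loose bystander (bearing, seal, dust cap, screwdriver, ring nut) is moved by more than 20 mm (distance of any of bearing, seal, dustcap, screwdriver, locknut from where it was at the start of the episode above 0.02 m).
It also fails if it takes over 58 s, if anything falls off the work surface, if the arm or the gripper's body presses on something with over 40 N, if the wrist force passes 120 N, or if a joint passes its speed limit or range.

ROBOT

A 6-joint arm with a two-finger parallel gripper is mounted at the origin on the work surface. World frame = base frame: x ahead of the robot, y to its left, z up, the work surface at z = 0. Lengths are in m, angles in rad, forces in N, time in s.
With the tool pointing down it reaches from about 0.3 to 0.75 m from the base axis. Payload 8.5 kg.
Tool frame: the origin (TCP) lies on the centre line of the jaws, within the pads' length; the fingertips stand 14 mm ahead of it and the grasp point (between the pads) lies 5 mm behind it (r.tip_extent is the distance from the TCP to the fingertips, in m); z points along the fingers, y is the direction in which the jaws open and shut (so a half turn about z gives the same grasp; the last joint's range is limited). The gripper opens to 85 mm and grips with 20 to 120 N. Pads are 22 mm wide; open, the fingers measure 114 mm over their backs; the gripper's body (76 mm by 85 mm) begins 54 mm behind the grasp point. The pads swing forward as they close: fully open they stand 13 mm farther back than shut.
Start: joints at [-1.345, 0.381, 1.297, -0, 1.464, -0.215], TCP at [0.235, -0.497, 0.245] pointing down, gripper open.
Joint ranges: [-3.11, 3.11], [-0.89, 2.33], [0.22, 2.48], [-1.42, 4.56], [0.17, 2.85], [-2.88, 2.88]. Speed limits (rad/s): [2.39, 2.39, 3.14, 3.14, 3.14, 3.14].

INTERFACE

Orientations are given as a 3x3 rotation matrix whose columns are the frame's x, y, z axes.
In Python, from workcell import r, viewer, ticket, finder gives the robot as it stands.
- The arm moves only by the shell command python3 -m pendant 'ROWS' [FORCE]. ROWS is JSON, a list of rows, each a list of 3 entries, a list of its own where there are three numbers: the closure, from 0 (fully open) to 1 (shut), then the shift along the tool's x, y, z in units of 0.03 m (1.0 is 0.03 m), then the turn about the tool's z in units of 0.08 rad (1.0 is 0.08 rad). In form: [[hand, [dx, dy, dz], yaw], ...]. A call has 1 to 8 rows; each row shifts and turns the pose as measured when the row begins, along the tool's axes as they then stand; what a row does not reach is not made up. A row lasts 1/8 s, in which the tool goes at most 62.5 mm and 10.7 degrees, less where a joint would pass 70% of its speed; a pose out of reach is approached as far as the arm can. A call with a number of a shift or a turn outside -1 to 1 is refused whole. A call with a gripper value outside its range is refused whole. The fingers move at their own pace and stop on an object; FORCE is the grip in N (left out, the last holds). Time passes only in rows, so rows that do not move let the fingers close. It gives the time, the measured TCP pose, the force and the opening at its end, in the units of the state.
- r.observe(): the state, without advancing time (a new reading comes with each control period).
- viewer.snapshot(name): name is "scene" or "top" or "wrist"; returns a dict with "image" (480x640x3 uint8, blue, green, red), "z_map" (480x640 float32, m along the optical axis (not along the pixel's ray), 0 where there is no reading), "fx", "fy", "cx", "cy" (pixels), "cam_to_world" (4x4, takes a point from camera to world coordinates). Camera axes: x right, y down, z forward; pixel columns grow to the right and rows downward; lengths in m; the calibration is good to about 2 mm. A picture is of the moment at which its call begins.
- ticket.close_job(): hands the job in, once; it reports no verdict.
Trained networks look in a picture, given as the dict that the camera call returned (one of the last four; its "shot" number tells which), for a name from the list of things; names that differ only in an ending like _2 or _b are one class to them, and where a whole thing is asked for, a point or a joint stands for the part that bears it (a point fixed in the world has none). Each returns a list of dicts, best first, with "conf" (0 to 1); they miss things now and then, are a little off and sometimes report something else, mostly with a low value. They report only what shows in the picture. A call takes as long as a camera call. They do not tell look-alikes from the thing itself.
- finder.spot_in(query, picture): "location" ([x, y, z] in m, in world coordinates, good to about 4 mm: the middle of the surface that is visible of it).
The state is a dict: "time": time; "joint_pos": joint angles; "dq": joint speeds; "joint_torque": joint torques, N m; "ee_pos": TCP position; "eef_rot": TCP orientation; "force": force on the tool from outside, world axes, zero at the start; "moment": the same for the moment, N m; "finger_gap": opening from 0.0 (shut) to 1.0 (fully open).
Only numpy, scipy, OpenCV 4.12 (cv2) and the standard library are available. Lean on these libraries where they do the work, as an engineer would, in place of code of your own. Each camera call takes 0.05 s, during which the arm holds its last target. There are 200 camera calls.

## Working session

There is one attempt and no reset: what is moved stays moved. The work goes in short steps, Python scripts to look and compute and a shell command to move; the robot and the scene stay as the last step left them, time stands still between calls to the robot, and variables do not carry over. Pictures are saved under pics/ and viewed, about 8 in all and at most 12, crops included, and the job is handed in when it is done.

```bash
ls; mkdir -p pics; cat > h.py <<'E'
import numpy as np, cv2
from workcell import r, viewer, ticket, finder
def world(s,u,v,z=None):
    z=s["z_map"][int(v),int(u)] if z is None else z
    p=np.array([(u-s["cx"])*z/s["fx"],(v-s["cy"])*z/s["fy"],z,1])
    return (s["cam_to_world"]@p)[:3]
def cloud(s):
    v,u=np.mgrid[:480,:640]; z=s["z_map"]
    P=np.stack([(u-s["cx"])*z/s["fx"],(v-s["cy"])*z/s["fy"],z,np.ones_like(z)],-1)
    return (P@s["cam_to_world"].T)[...,:3]
def st():
    o=r.observe(); print("t",round(o["time"],2),"p",np.round(o["ee_pos"],4),"F",np.round(o["force"],2),"gap",round(o["finger_gap"],3)); print(np.round(o["eef_rot"],3).tolist(), np.round(o["joint_pos"],3)); return o
E
python3 - <<'E'
from h import *
st()
s=viewer.snapshot("top"); cv2.imwrite("pics/top.png",s["image"])
for q in ["shim_mid","rest","pad_back","bearing","seal","dustcap","screwdriver","locknut"]:
    for d in finder.spot_in(q,s)[:3]: print(q,np.round(d["location"],3),round(d["conf"],2))
c=viewer.snapshot("scene"); cv2.imwrite("pics/scene.png",c["image"])
np.save("top.npy",s,allow_pickle=True)
E
```

```text
pics
t 0.0 p [ 0.2346 -0.4972  0.2447] F [-0.03  0.69 -0.55] gap 0.999
[[0.904, 0.427, -0.0], [0.427, -0.904, 0.001], [0.0, -0.001, -1.0]] [-1.345  0.381  1.298  0.     1.464 -0.215]
shim_mid [ 0.547 -0.207  0.047] 0.98
shim_mid [ 0.663 -0.325  0.002] 0.97
shim_mid [ 0.433 -0.314  0.005] 0.75
rest [ 0.537 -0.191  0.051] 0.66
pad_back [0.538 0.128 0.044] 0.79
bearing [0.548 0.004 0.019] 0.51
seal [ 0.409 -0.038  0.01 ] 0.61
dustcap [ 0.741 -0.061  0.022] 0.53
screwdriver [ 0.464 -0.427  0.023] 0.81
locknut [0.563 0.385 0.008] 0.68
```

View pics/top.png

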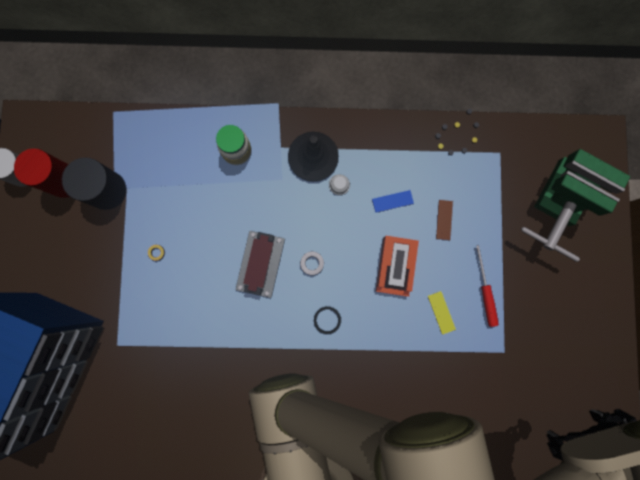

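View pics/scene.png

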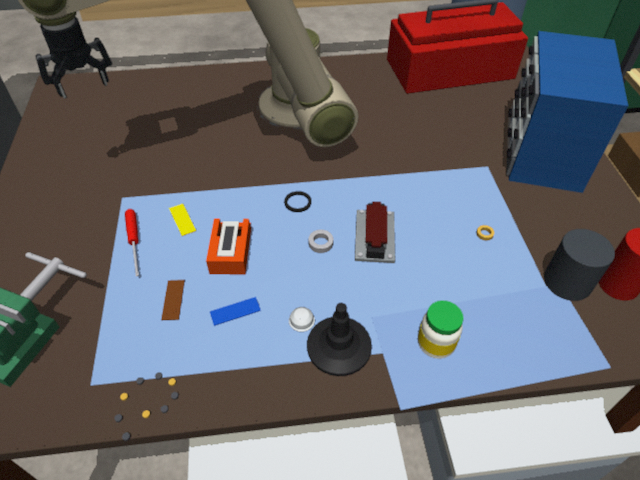

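Top view: the candidates are the zinc plate in the orange rest at (399,265), the blue plate (393,201), the brown plate (444,220) and the yellow plate (441,313). I choose the one in the orange rest. The pad is at (261,262), and the dark hollow at (398,283) faces the robot.

```bash
python3 - <<'E'
from h import *
for name in ["top","scene"]:
    s=viewer.snapshot(name); P=cloud(s); hsv=cv2.cvtColor(s["image"],cv2.COLOR_BGR2HSV); H,S,V=hsv[...,0],hsv[...,1],hsv[...,2]
    def near(x,y,rad): return np.hypot(P[...,0]-x,P[...,1]-y)<rad
    for n,m in [("restwalls",near(.54,-.2,.11)&(P[...,2]>.038)&(P[...,2]<.06)),
                ("shim",near(.547,-.207,.075)&(S<60)&(V>110)&(P[...,2]>.03)),
                ("grey",near(.547,-.207,.04)&(S<80)&(V<=110)&(P[...,2]>.04)),
                ("pad",near(.538,.128,.09)&(P[...,2]>.04)&(P[...,2]<.065))]:
        m=m&(s["z_map"]>0); X=P[m]
        if len(X)<5: print(name,n,len(X)); continue
        rc=cv2.minAreaRect((X[:,:2]*1000).astype(np.float32))
        c,ev=np.linalg.eigh(np.cov(X[:,:2].T)); 
        print(name,n,len(X),"mean",np.round(X.mean(0),4),"rect",np.round(rc[0],1),np.round(rc[1],1),round(rc[2],1),"pca",np.round(np.arctan2(*(ev[:,1]*np.sign(ev[0,1]))[::-1]),3))
    if name=="top": c=s["image"][220:310,355:445]
    else: c=s["image"][200:290,195:285]
    cv2.imwrite(f"pics/c_{name}.png",cv2.resize(c,None,fx=4,fy=4,interpolation=cv2.INTER_CUBIC))
a=[cv2.imread(f"pics/c_{n}.png") for n in("top","scene")]; cv2.imwrite("pics/crop.png",np.hstack(a))
E
```

```text
top restwalls 1585 mean [ 0.5533 -0.2032  0.0474] rect [ 548.9 -203. ] [ 80.7 123.7] 82.4 pca -0.119
top shim 464 mean [ 0.5462 -0.2043  0.0474] rect [ 544.3 -213.3] [ 59.1 115.5] 82.4 pca -0.13
top grey 223 mean [ 0.5452 -0.2022  0.0475] rect [ 545.7 -198.8] [65.7 43.2] 14.5 pca -0.124
top pad 1062 mean [0.5419 0.1302 0.0498] rect [541.  130.9] [ 48.9 143.9] 78.7 pca -0.199
scene restwalls 1534 mean [ 0.5587 -0.2016  0.0478] rect [ 550.  -200.9] [ 81.3 127.8] 82.1 pca -0.119
scene shim 397 mean [ 0.5459 -0.2013  0.0483] rect [ 542.  -198.9] [ 79.7 110.7] 82.7 pca -0.156
scene grey 186 mean [ 0.5474 -0.2019  0.0488] rect [ 548.4 -197.5] [28. 70.] 81.2 pca -0.138
scene pad 911 mean [0.5466 0.1319 0.0505] rect [545.2 131.8] [ 48.  145.5] 78.0 pca -0.205
```

View pics/crop.png

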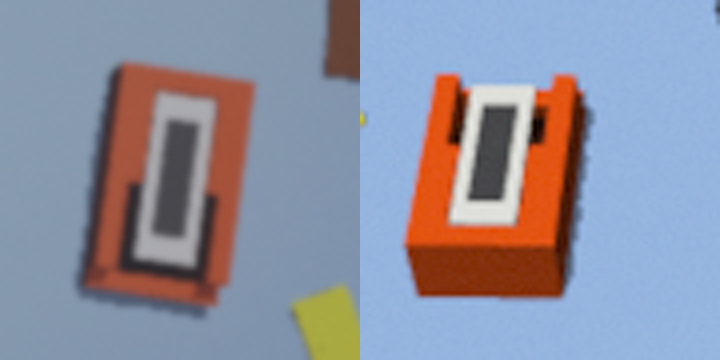

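Both views agree: shim at about (0.546,-0.2025), z 0.048, rest yaw about -0.13 and pad yaw about -0.2. The crop confirms the zinc plate in the orange rest, with its hollow towards the robot. I'll move over the rest.

```bash
python3 -m pendant '[[0,[0.97,-0.39,0],0],[0,[0.97,-0.39,0],0],[0,[0.97,-0.39,0],0],[0,[0.97,-0.39,0],0],[0,[0.97,-0.39,0],0],[0,[0.97,-0.39,0],0],[0,[0.97,-0.39,0],0],[0,[0.97,-0.39,0],0]]'
python3 -m pendant '[[0,[0.8,-0.3,0],0],[0,[0,0,0],1],[0,[0,0,0],1],[0,[0,0,0],1],[0,[0,0,0],1],[0,[0,0,0],1],[0,[0,0,0],1],[0,[0,0,0],1]]'
cat >> h.py <<'E'
def to(x,y,z,yaw):
    o=st(); R=np.array(o["eef_rot"]); d=R.T@(np.array([x,y,z])-o["ee_pos"])/.03
    cy=np.arctan2(R[1,0],R[0,0]); print("rows needed",np.round(d,2),"yaw",round((cy-yaw)/.08,2),"tip",r.tip_extent)
E
python3 - <<'E'
from h import *
to(0.5123,-0.1981,0.15,-.13)
s=viewer.snapshot("wrist"); cv2.imwrite("pics/w1.png",s["image"])
P=cloud(s); print(np.round(P[240,320],3),s["fx"])
np.savez("w1.npz",P=P,img=s["image"])
E
```

```text
time: 1.6
ee_pos: [0.4093, -0.3095, 0.2453]
eef_rot: [[0.906, 0.423, 0.0], [0.423, -0.906, -0.001], [0.0, 0.001, -1.0]]
force: [-0.2, -0.1, 0.3]
finger_gap: 1.002
time: 2.6
ee_pos: [0.4293, -0.2883, 0.2457]
eef_rot: [[0.991, -0.137, 0.001], [-0.137, -0.991, -0.001], [0.001, 0.001, -1.0]]
force: [0.3, 0.1, -0.2]
finger_gap: 1.003
t 2.6 p [ 0.4293 -0.2883  0.2457] F [ 0.34  0.06 -0.22] gap 1.003
[[0.991, -0.137, 0.001], [-0.137, -0.991, -0.001], [0.001, 0.001, -1.0]] [-0.821  0.322  1.387  0.     1.431  0.887]
rows needed [ 2.32 -3.36  3.19] yaw -0.09 tip 0.014
[ 0.387 -0.285 -0.   ] 369.119759853638
```

View pics/w1.png

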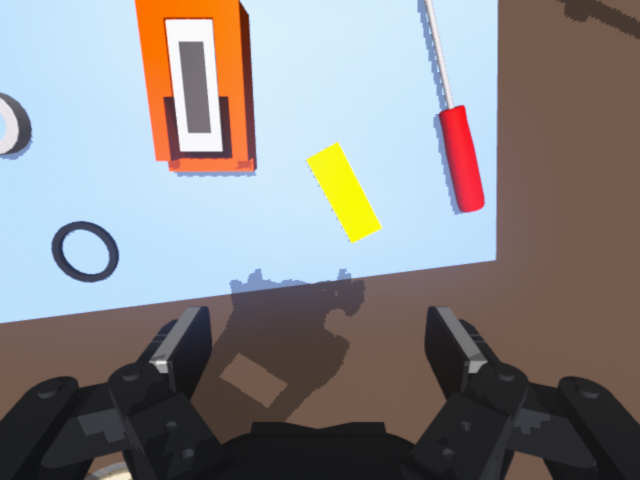

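Wrist view: the shim's white border is centred at about (195,85) with the dark hollow below it at (197,130). Measure it from this view, and move closer.

```bash
python3 - <<'E'
from h import *
d=np.load("w1.npz"); P=d["P"]; hsv=cv2.cvtColor(d["img"],cv2.COLOR_BGR2HSV)
m=(P[...,2]>.035)&(P[...,2]<.06)&(hsv[...,1]<70)&(np.hypot(P[...,0]-.546,P[...,1]+.2025)<.065)
m[:, :140]=0; m[:,240:]=0; m[200:]=0
m=cv2.morphologyEx(m.astype(np.uint8),cv2.MORPH_OPEN,np.ones((3,3)))>0
m2=m&(hsv[...,2]>60)
X=P[m2]; rc=cv2.minAreaRect((X[:,:2]*1000).astype(np.float32)); print(len(X),X.mean(0),rc)
E
python3 -m pendant '[[1,[0.58,-0.84,0.4],0],[1,[0.58,-0.84,0.4],0],[1,[0.58,-0.84,0.4],0],[1,[0.58,-0.84,0.4],0],[1,[0,0,0.5],-0.09],[1,[0,0,0.5],0],[1,[0,0,0],0]]'
```

```text
5905 [ 0.54788152 -0.20347062  0.04803509] ((545.9766845703125, -200.70184326171875), (41.493526458740234, 100.2424545288086), 81.81156921386719)
time: 3.52
ee_pos: [0.5154, -0.1957, 0.1658]
eef_rot: [[0.992, -0.124, 0.002], [-0.124, -0.992, -0.003], [0.003, 0.002, -1.0]]
force: [0.7, -0.7, 0.2]
finger_gap: 0.002
```

```bash
python3 -m pendant '[[1,[-0.08,0.07,0.8],0],[1,[0,0,0.8],0],[1,[0,0,0.8],0],[1,[0,0,0.5],0],[1,[0,0,0],0]]'
python3 - <<'E'
from h import *
to(.5125,-.1978,.062,-.135)
E
```

```text
time: 4.15
ee_pos: [0.5148, -0.1996, 0.0803]
eef_rot: [[0.993, -0.122, 0.008], [-0.122, -0.993, -0.007], [0.009, 0.006, -1.0]]
force: [0.8, -1.0, 0.6]
finger_gap: 0.003
t 4.15 p [ 0.5148 -0.1996  0.0803] F [ 0.81 -0.96  0.61] gap 0.003
[[0.993, -0.122, 0.008], [-0.122, -0.993, -0.007], [0.009, 0.006, -1.0]] [-5.840e-01  5.550e-01  1.533e+00 -1.000e-03  1.043e+00  1.109e+00]
rows needed [-0.09 -0.05  0.61] yaw 0.16 tip 0.014
```

```bash
python3 -m pendant '[[1,[-0.09,-0.05,0.4],0.16],[1,[0,0,0.25],0],[1,[0,0,0],0]]'
python3 -m pendant '[[1,[0,0,0.15],0],[1,[0,0,0.15],0],[1,[0,0,0],0]]'
```

```text
time: 4.53
ee_pos: [0.5131, -0.1983, 0.0612]
eef_rot: [[0.991, -0.135, 0.011], [-0.135, -0.991, -0.008], [0.012, 0.007, -1.0]]
force: [1.0, 0.3, 0.6]
finger_gap: -0.0
time: 4.9
ee_pos: [0.5135, -0.1986, 0.0521]
eef_rot: [[0.991, -0.135, 0.012], [-0.135, -0.991, -0.009], [0.013, 0.007, -1.0]]
force: [0.5, -0.0, -0.2]
finger_gap: 0.001
```

```bash
python3 - <<'E'
from h import *
for n,b in [("scene",(170,320,190,310)),("wrist",(0,480,0,640))]:
    s=viewer.snapshot(n); a,bb,c,d=b; cv2.imwrite(f"pics/p_{n}.png",cv2.resize(s["image"][a:bb,c:d],(400,480) if n=="scene" else (400,300),interpolation=cv2.INTER_CUBIC))
A=cv2.imread("pics/p_scene.png");B=cv2.imread("pics/p_wrist.png");B=cv2.copyMakeBorder(B,0,180,0,0,0);cv2.imwrite("pics/p1.png",np.hstack([A,B]))
E
```

```text
(no output)
```

View pics/p1.png

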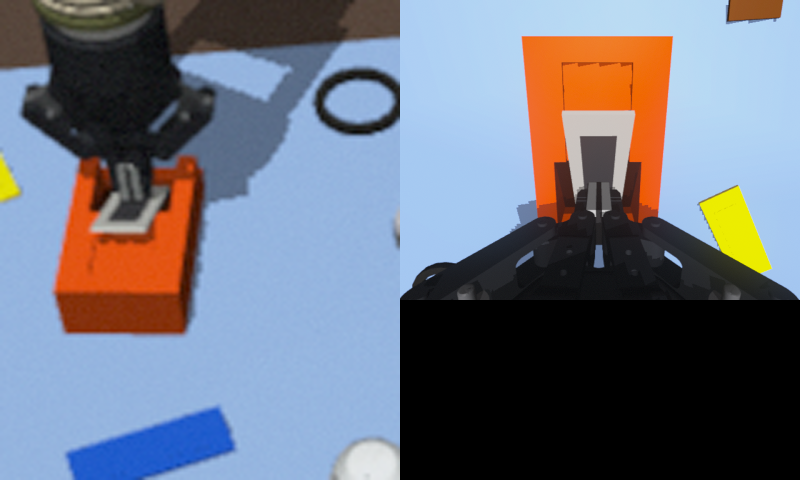

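The shim is tipped, with its far end up and well clear of the pocket end. I'll measure how far it has slid.

```bash
cat >> h.py <<'E'
C=np.array([.5465,-.2025]); YA=-.135
def shim():
  for n in ["scene","wrist","top"]:
    s=viewer.snapshot(n); P=cloud(s); d=P[...,:2]-C; x=d[...,0]*np.cos(YA)+d[...,1]*np.sin(YA); y=-d[...,0]*np.sin(YA)+d[...,1]*np.cos(YA)
    S=cv2.cvtColor(s["image"],cv2.COLOR_BGR2HSV)[...,1]
    m=(s["z_map"]>0)&(abs(y)<.022)&(x>-.02)&(x<.06)&(P[...,2]>.0515)&(P[...,2]<.085)&(S<80)
    if m.sum()<20: print(n,m.sum()); continue
    X=x[m];Z=P[...,2][m];k=np.polyfit(X,Z,1)
    print(n,m.sum(),"x",np.round(np.percentile(X,[1,50,99]),4),"zmax",round(np.percentile(Z,99),4),"ymid",np.round((np.percentile(y[m],2)+np.percentile(y[m],98))/2,4),"slope deg",round(np.degrees(np.arctan(k[0])),1),"z@x=0",round(k[1],4))
E
python3 - <<'E'
from h import *
shim()
E
```

```text
scene 97 x [-0.0195  0.0141  0.027 ] zmax 0.0701 ymid 0.0019 slope deg 21.8 z@x=0 0.0568
wrist 7928 x [-0.0019  0.0152  0.0272] zmax 0.0692 ymid -0.0004 slope deg 28.4 z@x=0 0.0538
top 0
```

The end is at x=+26 to 27 mm and z=69 mm, which matches a full slide to the stop. Lift off and check that it stays.

```bash
python3 -m pendant '[[1,[-0.1,0,-0.2],0],[1,[0,0,-0.6],0],[1,[0,0,-0.9],0],[1,[0,0,-0.9],0],[0.2,[0,0,0],0],[0.2,[0,0,0],0],[0.2,[0,0,0],0]]'
python3 - <<'E'
from h import *
shim(); st()
E
```

```text
time: 6.02
ee_pos: [0.5081, -0.197, 0.1332]
eef_rot: [[0.991, -0.135, 0.011], [-0.135, -0.991, -0.009], [0.012, 0.007, -1.0]]
force: [-0.5, 0.1, -0.3]
finger_gap: 0.634
scene 96 x [-0.0026  0.0137  0.0269] zmax 0.071 ymid 0.0023 slope deg 30.5 z@x=0 0.0539
wrist 3358 x [-0.002   0.0143  0.0272] zmax 0.0689 ymid -0.0004 slope deg 30.6 z@x=0 0.0531
top 0
t 6.17 p [ 0.5082 -0.1971  0.1332] F [ 0.41  0.1  -0.7 ] gap 0.801
[[0.991, -0.135, 0.011], [-0.135, -0.991, -0.009], [0.012, 0.007, -1.0]] [-5.870e-01  4.750e-01  1.494e+00 -1.000e-03  1.158e+00  1.120e+00]
```

```bash
python3 -m pendant '[[0.1,[0.95,0.02,0],0],[0.1,[0.95,0,0],0],[0.1,[0,0,0.6],0],[0.1,[0,0,0.7],0],[0.1,[0,0,0],0]]'
python3 - <<'E'
from h import *
to(.5633,-.2048,.067,-.135)
E
```

```text
time: 6.8
ee_pos: [0.5665, -0.2057, 0.0921]
eef_rot: [[0.991, -0.135, 0.009], [-0.135, -0.991, -0.007], [0.009, 0.006, -1.0]]
force: [0.1, 0.7, -0.7]
finger_gap: 0.901
t 6.8 p [ 0.5665 -0.2057  0.0921] F [ 0.14  0.71 -0.66] gap 0.901
[[0.991, -0.135, 0.009], [-0.135, -0.991, -0.007], [0.009, 0.006, -1.0]] [-0.544  0.611  1.371 -0.002  1.149  1.163]
rows needed [-0.12 -0.02  0.83] yaw -0.01 tip 0.014
```

```bash
python3 -m pendant '[[0.1,[-0.1,0,0.4],0],[0.1,[0,0,0.4],0],[0.1,[0,0,0],0],[1,[0,0,0],0],[1,[0,0,0],0],[1,[0,0,0],0],[1,[0,0,0],0],[1,[0,0,0],0]]' 40
python3 - <<'E'
from h import *
to(.5633,-.2048,.067,-.135)
shim()
E
```

```text
time: 7.8
ee_pos: [0.5641, -0.206, 0.0688]
eef_rot: [[0.991, -0.135, 0.011], [-0.135, -0.991, -0.009], [0.012, 0.007, -1.0]]
force: [0.6, -0.3, -0.2]
finger_gap: 0.396
t 7.8 p [ 0.5641 -0.206   0.0688] F [ 0.57 -0.34 -0.17] gap 0.396
[[0.991, -0.135, 0.011], [-0.135, -0.991, -0.009], [0.012, 0.007, -1.0]] [-0.546  0.636  1.403 -0.002  1.089  1.161]
rows needed [-0.03 -0.04  0.06] yaw -0.01 tip 0.014
scene 123 x [-0.0017  0.0224  0.0297] zmax 0.0841 ymid 0.0 slope deg 33.0 z@x=0 0.0536
wrist 4971 x [-0.0016  0.0181  0.0289] zmax 0.0844 ymid -0.0 slope deg 31.7 z@x=0 0.0547
top 2
```

```bash
python3 -m pendant '[[1,[0,0,-0.3],0],[1,[0,0,-0.5],0],[1,[0,0,-0.7],0],[1,[0,0,-0.7],0],[1,[0,0,-0.7],0],[1,[0,0,0],0],[1,[0,0,0],0]]'
python3 - <<'E'
from h import *
to(.545,.131,.16,-.2)
for n in ("wrist","scene"):
    s=viewer.snapshot(n); np.save(n+".npy",s,allow_pickle=True); cv2.imwrite(f"pics/l_{n}.png",cv2.resize(s["image"],(400,300)))
cv2.imwrite("pics/l.png",np.hstack([cv2.imread(f"pics/l_{n}.png") for n in ("wrist","scene")]))
s=np.load("wrist.npy",allow_pickle=True).item(); P=cloud(s); o=r.observe(); q=(P-o["ee_pos"])@np.array(o["eef_rot"])
S=cv2.cvtColor(s["image"],cv2.COLOR_BGR2HSV)[...,1]
m=(s["z_map"]>0)&(abs(q[...,1])<.016)&(abs(q[...,0])<.09)&(q[...,2]<.07)&(S<80)&(q[...,2]>-.03)
np.savez("q.npz",q=q[m]); h=q[m]; i=np.argsort(h[:,0])[::max(1,len(h)//25)]; print(np.round(h[i][:,[0,2]]*1000,1).tolist())
E
```

```text
time: 8.82
ee_pos: [0.5633, -0.2052, 0.1631]
eef_rot: [[0.991, -0.135, 0.014], [-0.135, -0.991, -0.01], [0.016, 0.008, -1.0]]
force: [0.2, 0.3, -0.5]
finger_gap: 0.402
t 8.82 p [ 0.5633 -0.2052  0.1631] F [ 0.18  0.32 -0.48] gap 0.402
[[0.991, -0.135, 0.014], [-0.135, -0.991, -0.01], [0.016, 0.008, -1.0]] [-0.546  0.527  1.298 -0.002  1.299  1.161]
rows needed [ -2.12 -11.02  -0.02] yaw 0.81 tip 0.014
[[-76.9, 52.3], [-70.1, 47.5], [-63.5, 43.6], [-57.7, 39.7], [-52.3, 37.0], [-47.3, 33.7], [-42.5, 30.6], [-38.1, 27.9], [-33.9, 25.3], [-30.1, 23.1], [-26.3, 20.8], [-22.9, 18.2], [-19.5, 16.3], [-16.2, 14.5], [-13.3, 12.3], [-10.5, 11.0], [-7.8, 9.1], [-5.2, 7.8], [-2.9, 6.4], [-0.4, 4.6], [1.8, 3.8], [4.1, 2.2], [6.2, 1.6], [7.9, 0.8], [8.7, 1.0], [9.8, 1.3]]
```

View pics/l.png

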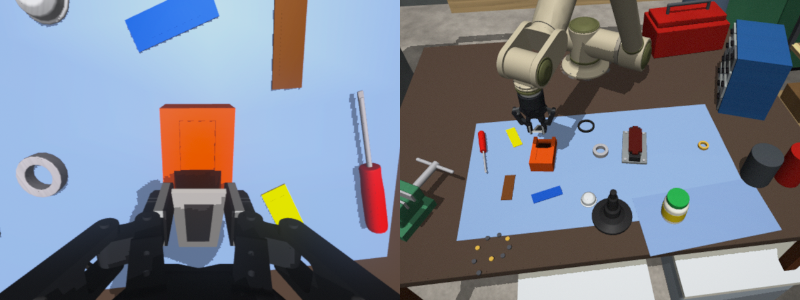

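Shim is held: 100 mm long in the tool frame, tilted about 31°, low end at tool x=-77 mm. Carry it to just short of the pad and measure the pad with the wrist camera.

```bash
python3 -m pendant '[[1,[-0.2,-0.5,-0.2],0],[1,[-0.4,-0.9,-0.2],0],[1,[-0.4,-0.9,-0.2],0],[1,[-0.4,-0.9,-0.2],0],[1,[-0.4,-0.9,-0.2],0],[1,[-0.4,-0.9,-0.2],0],[1,[-0.4,-0.9,0],0],[1,[-0.4,-0.9,0],0]]'
python3 -m pendant '[[1,[-0.4,-0.9,0],0],[1,[-0.4,-0.9,0],0],[1,[-0.4,-0.9,0],0],[1,[-0.4,-0.9,0],0],[1,[-0.2,-0.4,0],0.4],[1,[0,0,0],0.4],[1,[0,0,0],0]]'
python3 - <<'E'
from h import *
o=st()
s=viewer.snapshot("wrist"); P=cloud(s); cv2.imwrite("pics/w2.png",s["image"])
hsv=cv2.cvtColor(s["image"],cv2.COLOR_BGR2HSV);H=hsv[...,0]
m=((H<12)|(H>168))&(hsv[...,1]>80)&(abs(P[...,2]-.05)<.012)&(np.hypot(P[...,0]-.543,P[...,1]-.131)<.1)
m=cv2.morphologyEx(m.astype(np.uint8),cv2.MORPH_OPEN,np.ones((3,3)))>0
X=P[m]; print(len(X),X.mean(0)); rc=cv2.minAreaRect((X[:,:2]*1000).astype(np.float32)); print(rc)
t=rc[2]-90 if rc[2]>45 else rc[2]; t=np.radians(t); u=np.array([np.cos(t),np.sin(t)]); v=np.array([-u[1],u[0]])
for n,a in(("x",X[:,:2]@u),("y",X[:,:2]@v)): print(n,np.percentile(a,[.2,99.8]))
a=X[:,:2]@u; b=X[:,:2]@v
for lo in np.arange(a.min(),a.max(),.008):
    k=(a>=lo)&(a<lo+.008)
    if k.sum()>5: print(round(lo+.004,3),np.round(np.percentile(b[k],[2,98]),4))
E
```

```text
time: 9.93
ee_pos: [0.4955, 0.0212, 0.196]
eef_rot: [[0.991, -0.136, 0.009], [-0.136, -0.991, -0.006], [0.01, 0.005, -1.0]]
force: [-0.8, -0.7, 0.6]
finger_gap: 0.4
time: 10.8
ee_pos: [0.4507, 0.1568, 0.195]
eef_rot: [[0.981, -0.195, 0.006], [-0.195, -0.981, -0.006], [0.007, 0.004, -1.0]]
force: [-0.5, -0.2, -1.1]
finger_gap: 0.4
t 10.8 p [0.4507 0.1568 0.195 ] F [-0.46 -0.15 -1.05] gap 0.4
[[0.981, -0.195, 0.006], [-0.195, -0.981, -0.006], [0.007, 0.004, -1.0]] [ 0.089  0.3    1.58  -0.006  1.257  1.858]
12217 [0.54470843 0.13003998 0.05009119]
((540.0926513671875, 130.8778076171875), (47.50202178955078, 128.05642700195312), 78.68949890136719)
x [0.44036741 0.56457036]
y [0.21072944 0.25787575]
0.444 [0.2248 0.2441]
0.452 [0.2123 0.2565]
0.46 [0.2118 0.2572]
0.468 [0.2116 0.2571]
0.476 [0.2117 0.257 ]
0.484 [0.2119 0.2568]
0.492 [0.2114 0.2567]
0.5 [0.2118 0.2572]
0.508 [0.2114 0.2571]
0.516 [0.2117 0.257 ]
0.524 [0.2118 0.2568]
0.532 [0.2116 0.2567]
0.54 [0.2118 0.2572]
0.548 [0.2115 0.2571]
0.556 [0.2116 0.257 ]
0.564 [0.2123 0.2558]
```

View pics/w2.png

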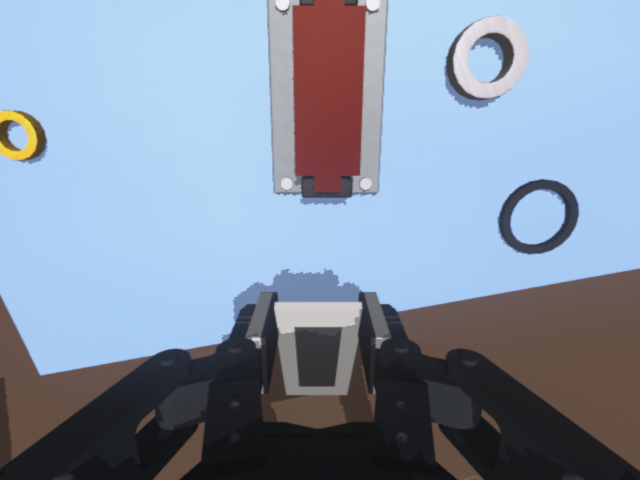

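```bash
python3 - <<'E'
from h import *
s=viewer.snapshot("wrist"); t=-.1974; u=np.array([np.cos(t),np.sin(t)]); P=cloud(s); im=s["image"]
hsv=cv2.cvtColor(im,cv2.COLOR_BGR2HSV)
for c in (305,312,328,345,353):
    red=[v for v in range(0,230) if (hsv[v,c,0]<12 or hsv[v,c,0]>168) and hsv[v,c,1]>80 and abs(P[v,c,2]-.05)<.012]
    print(c,red[0],red[-1],[np.round([P[v,c,:2]@u,P[v,c,2]],4).tolist() for v in (red[0],red[-1])])
for n in("top","scene"):
    s=viewer.snapshot(n); P=cloud(s); hsv=cv2.cvtColor(s["image"],cv2.COLOR_BGR2HSV);H=hsv[...,0]
    m=((H<12)|(H>168))&(hsv[...,1]>80)&(abs(P[...,2]-.05)<.012)&(np.hypot(P[...,0]-.543,P[...,1]-.131)<.1)
    X=P[m][:,:2]; print(n,m.sum(),np.percentile(X@u,[1,50,99]),np.percentile(X@[-u[1],u[0]],[1,50,99]))
E
```

```text
305 6 175 [[0.561, 0.0507], [0.452, 0.0496]]
312 5 175 [[0.5649, 0.0385], [0.4521, 0.0502]]
328 0 191 [[0.5647, 0.0497], [0.4402, 0.0504]]
345 6 175 [[0.5612, 0.0504], [0.4521, 0.0501]]
353 6 175 [[0.5613, 0.05], [0.452, 0.0496]]
top 810 [0.451048   0.50965009 0.56776143] [0.21397422 0.23375813 0.25556514]
scene 843 [0.44580132 0.51260959 0.57345118] [0.21262314 0.23529038 0.25775407]
```

```bash
python3 -m pendant '[[1,[0.5,0.1,0.1],0],[1,[0.9,0.1,0.3],0],[1,[0.9,0.1,0.4],0],[1,[0.9,0,0.4],0],[1,[0.8,0,0.4],0],[1,[0,0,0.4],0],[1,[0,0,0],0]]' 30
python3 - <<'E'
from h import *
to(.5706,.1248,.106,-.1974)
E
```

```text
time: 11.88
ee_pos: [0.5755, 0.1181, 0.1318]
eef_rot: [[0.98, -0.199, 0.006], [-0.199, -0.98, -0.006], [0.007, 0.005, -1.0]]
force: [0.0, 0.7, -0.2]
finger_gap: 0.397
t 11.88 p [0.5755 0.1181 0.1318] F [ 0.05  0.73 -0.18] gap 0.397
[[0.98, -0.199, 0.006], [-0.199, -0.98, -0.006], [0.007, 0.005, -1.0]] [ 0.004  0.544  1.367 -0.006  1.224  1.777]
rows needed [-0.21 -0.19  0.86] yaw -0.03 tip 0.014
```

```bash
python3 -m pendant '[[1,[-0.2,-0.19,0.3],0],[1,[0,0,0.3],0],[1,[0,0,0.12],0],[1,[0,0,0],0]]' 20
python3 - <<'E'
from h import *
to(.5706,.1248,.105,-.1974)
s=viewer.snapshot("wrist"); P=cloud(s); o=r.observe(); q=(P-o["ee_pos"])@np.array(o["eef_rot"])
S=cv2.cvtColor(s["image"],cv2.COLOR_BGR2HSV)[...,1]
m=(s["z_map"]>0)&(abs(q[...,1])<.016)&(abs(q[...,0])<.09)&(q[...,2]<.07)&(S<80)&(q[...,2]>-.03)
h=q[m]; i=np.argsort(h[:,0]);i=i[::max(1,len(i)//8)]; print(np.round(h[i][:,[0,2]]*1000,1).tolist())
E
```

```text
time: 12.38
ee_pos: [0.5695, 0.1258, 0.1098]
eef_rot: [[0.98, -0.198, 0.007], [-0.198, -0.98, -0.006], [0.008, 0.004, -1.0]]
force: [-0.0, -0.4, -0.3]
finger_gap: 0.404
t 12.38 p [0.5695 0.1258 0.1098] F [-0.01 -0.36 -0.33] gap 0.404
[[0.98, -0.198, 0.007], [-0.198, -0.98, -0.006], [0.008, 0.004, -1.0]] [ 0.017  0.563  1.407 -0.007  1.165  1.789]
rows needed [0.04 0.03 0.16] yaw -0.02 tip 0.014
[[-89.9, 59.0], [-57.3, 40.4], [-41.3, 30.1], [-28.2, 21.6], [-18.0, 16.0], [-8.8, 10.2], [-0.8, 5.5], [6.2, 1.1], [39.6, 62.4]]
```

```bash
python3 -m pendant '[[1,[0.04,0.02,0.16],0],[1,[0.1,0,0.27],0],[1,[0.1,0,0.27],0],[1,[0,0,0],0]]'
python3 - <<'E'
from h import *
to(.5441+.0337*.9806,.1301-.0337*.196,.0865,-.1974)
s=viewer.snapshot("wrist"); P=cloud(s); o=r.observe(); q=(P-o["ee_pos"])@np.array(o["eef_rot"])
S=cv2.cvtColor(s["image"],cv2.COLOR_BGR2HSV)[...,1]
m=(s["z_map"]>0)&(abs(q[...,1])<.016)&(abs(q[...,0])<.09)&(q[...,2]<.07)&(S<80)&(q[...,2]>-.03)
h=q[m]; i=np.argsort(h[:,0]);i=i[::max(1,len(i)//8)]; print(np.round(h[i][:,[0,2]]*1000,1).tolist())
E
```

```text
time: 12.92
ee_pos: [0.5784, 0.1233, 0.0887]
eef_rot: [[0.98, -0.198, 0.011], [-0.198, -0.98, -0.006], [0.011, 0.003, -1.0]]
force: [-1.1, 1.0, 1.4]
finger_gap: 0.4
t 12.93 p [0.5784 0.1233 0.0887] F [-1.07  0.99  1.39] gap 0.4
[[0.98, -0.198, 0.011], [-0.198, -0.98, -0.006], [0.011, 0.003, -1.0]] [ 0.013  0.599  1.408 -0.006  1.124  1.786]
rows needed [-0.04  0.    0.07] yaw -0.03 tip 0.014
[[-84.3, 34.8], [-59.5, 25.9], [-41.9, 19.3], [-27.0, 14.3], [-14.3, 10.1], [-4.3, 6.5], [5.5, 3.0], [30.2, 43.9]]
```

It pivots in the grip as planned (now 20°). Continue along the arc.

```bash
python3 -m pendant '[[1,[0.05,0,0.25],0],[1,[0.04,0,0.25],0],[1,[0.02,0,0.15],0],[1,[0.01,0,0.1],0],[1,[0,0,0],0]]'
python3 - <<'E'
from h import *
to(.5441+.0384*.9806,.1301-.0384*.196,.066,-.1974)
s=viewer.snapshot("wrist"); P=cloud(s); o=r.observe(); q=(P-o["ee_pos"])@np.array(o["eef_rot"])
S=cv2.cvtColor(s["image"],cv2.COLOR_BGR2HSV)[...,1]
m=(s["z_map"]>0)&(abs(q[...,1])<.016)&(abs(q[...,0])<.09)&(q[...,2]<.07)&(S<80)&(q[...,2]>-.03)
h=q[m]; i=np.argsort(h[:,0]);i=i[::max(1,len(i)//8)]; print(np.round(h[i][:,[0,2]]*1000,1).tolist())
E
```

```text
time: 13.6
ee_pos: [0.5824, 0.1224, 0.0649]
eef_rot: [[0.98, -0.198, 0.011], [-0.198, -0.98, -0.006], [0.012, 0.004, -1.0]]
force: [0.4, 0.4, 2.0]
finger_gap: 0.403
t 13.6 p [0.5824 0.1224 0.0649] F [0.38 0.45 2.  ] gap 0.403
[[0.98, -0.198, 0.011], [-0.198, -0.98, -0.006], [0.012, 0.004, -1.0]] [ 0.011  0.634  1.42  -0.007  1.077  1.784]
rows needed [-0.02 -0.   -0.04] yaw -0.02 tip 0.014
[[-58.7, 8.7], [-41.4, 7.1], [-27.6, 6.4], [-15.2, 6.0], [-3.9, 3.9], [5.7, 4.6], [29.8, 28.1], [34.0, 56.7]]
```

Nearly flat at about 5°, with the tips close above the pad. Release and back off.

```bash
python3 -m pendant '[[0.4,[0,0,0],0],[0.3,[0,0,0],0],[0.3,[0,0,0],0],[0.3,[0,0,-0.5],0],[0.3,[-0.3,0,-0.9],0],[0.3,[-0.9,0,-0.9],0],[0.3,[-0.9,0,-0.9],0],[0.3,[-0.9,0,-0.9],0]]'
python3 -m pendant '[[0.3,[-0.9,0,-0.3],0],[0.3,[-0.6,0,0],0],[0.3,[0,0,0],0]]'
cat > chk.py <<'E'
from h import *
t=-.1974; u=np.array([np.cos(t),np.sin(t)]); v=np.array([-u[1],u[0]]); pc=np.array([.5441,.1301])
for n in("wrist","top","scene"):
    s=viewer.snapshot(n); P=cloud(s); hsv=cv2.cvtColor(s["image"],cv2.COLOR_BGR2HSV)
    near=(s["z_map"]>0)&(np.hypot(*np.moveaxis(P[...,:2]-pc,-1,0))<.07)&(abs(P[...,2]-.052)<.012)
    red=((hsv[...,0]<12)|(hsv[...,0]>168))&(hsv[...,1]>80)
    a=(P[...,:2]-pc)@u; b=(P[...,:2]-pc)@v
    m=near&(hsv[...,1]<70)&(abs(b)<.026)&(abs(a)<.062)&(P[...,2]>.047)
    m=cv2.morphologyEx(m.astype(np.uint8),cv2.MORPH_OPEN,np.ones((3,3)))>0
    k,l,stt,_=cv2.connectedComponentsWithStats(m.astype(np.uint8)); 
    if k<2: print(n,"none"); continue
    m=l==1+np.argmax(stt[1:,4])
    X=P[m]; rc=cv2.minAreaRect((X[:,:2]*1000).astype(np.float32)); A=np.c_[a[m],b[m],np.ones(m.sum())]; f=np.linalg.lstsq(A,X[:,2],rcond=None)[0]
    print(n,m.sum(),"a",np.percentile(a[m],[1,99]).round(4),"b",np.percentile(b[m],[1,99]).round(4),"ang",round(rc[2]-90,1),"size",np.round(rc[1],1),"plane",np.round(f,4))
    mr=near&red; print("   red a",np.percentile(a[mr],[1,99]).round(4),"b",np.percentile(b[mr],[1,99]).round(4))
    if n=="wrist": cv2.imwrite("pics/fin.png",s["image"])
st()
E
python3 chk.py
```

```text
time: 14.65
ee_pos: [0.491, 0.1411, 0.193]
eef_rot: [[0.98, -0.199, 0.011], [-0.199, -0.98, -0.006], [0.012, 0.003, -1.0]]
force: [-0.8, -0.6, -0.0]
finger_gap: 0.7
time: 15.02
ee_pos: [0.4449, 0.1508, 0.2072]
eef_rot: [[0.98, -0.198, 0.02], [-0.198, -0.98, -0.005], [0.02, 0.001, -1.0]]
force: [-0.2, -0.0, 0.6]
finger_gap: 0.701
wrist 7714 a [-0.0529  0.0461] b [-0.0186  0.0178] ang -11.4 size [ 37.5 102.6] plane [-0.0007  0.0057  0.0531]
   red a [-0.0669  0.058 ] b [-0.0235  0.0235]
top 805 a [-0.0539  0.0472] b [-0.0234  0.0228] ang -11.9 size [ 48.5 104.6] plane [-0.0056 -0.0127  0.0525]
   red a [-0.0637  0.0628] b [-0.0157  0.0096]
scene 581 a [-0.0543  0.0472] b [-0.0176  0.0187] ang -10.8 size [ 37.2 104.8] plane [-0.0027  0.0302  0.0536]
   red a [-0.0654  0.0675] b [-0.0218  0.0237]
t 15.18 p [0.4463 0.1504 0.2064] F [ 0.12 -0.63 -0.61] gap 0.699
[[0.98, -0.199, 0.019], [-0.199, -0.98, -0.005], [0.02, 0.001, -1.0]] [ 0.076  0.272  1.584 -0.007  1.267  1.849]
```

View pics/fin.png

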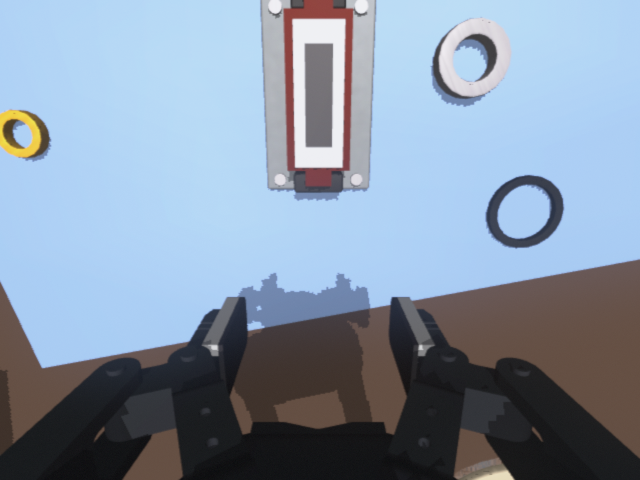

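Shim lies flat, square and centred on the pad: it spans (318,19)–(318,168) in the picture, about 3 mm toward the near end. That is within tolerance, so I hand in.

```bash
python3 -c "
from h import *
print(ticket.close_job())"
```

```text
the job is handed in; nothing more can be done
None
```

The shim is lying flat on the back of the brake pad, and I handed the job in at about 15 s; no verdict is reported.

**What I did:** I pressed the shim's overhanging end down into the hollow with closed fingers. It tipped and slid to the stop on its own, so I didn't need to draw it back, and it stayed tipped at about 31° after I lifted off. I then gripped it by the sides at the raised end and lifted it out. On the pad I let the low end touch first, pivoted the shim in a light grip to about 5°, then released it.

**Last checks, before hand-in:**

| Check | Measured | Limit |
|---|---|---|
| Offset along the pad | about -3.5 mm | 10 mm |
| Offset across the pad | under 1 mm | 8 mm |
| Angle to the pad | under 1° | 8° |
| Tilt (wrist and top views) | under 1° | 3° |
| Top surface height | 53 mm (50 mm pad + 3 mm shim) | – |

The gripper was well clear, at about 0.2 m height.

**Disagreements:**
- The coarse scene camera fitted a crosswise tilt of about 1.7°, where the closer wrist view gave 0.3°.
- The top view measured the shim 48 mm wide because its mask spilled over the edges.
- The pad centre differed by 2–4 mm along its length between cameras.
- I did not measure the bystanders again. The bearing, seal and nut looked undisturbed in the last picture; the dust cap and screwdriver were not in it.

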